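# Bed the flattening plate on the sloped sharpening stone

### The job

Pick up the flattening plate by its wooden grip and lay its sole on the sloping sharpening stone, lengthwise and centred across the stone, tilted by feel so that both abrasive bars bed flush. Press lightly, with about 10 N, and finish while still holding it there, pressed flush; the stone chips, so nothing may push on it with more than 25 N at any time. Leave the mallet, the punch and the jar of polish where they are.

Things in the scene. Friction and masses are not known exactly. Their poses are not given: they have to be found in the camera images.
- lapper: flattening plate, loose, 0.2 to 0.33 kg, sole down on the bench: aluminium plate 110 (x) x 60 (y) x 7 mm; under its ends two dark abrasive bars, 18 mm (x) x 60 x 3 mm thick, centred 46 mm either side of the middle, alone make the sole. Wooden grip bar on top, see lapper_grip. 52 mm high in all. Origin: centre of the sole, on the bench at the start; z up. May be used either way round
- lapper_grip (a point): middle of the plate's wooden grip bar, 34 mm above the sole: upright bar 70 mm long (x), 20 mm wide (y), from 10 mm (top of the plate) to 52 mm above the sole, fixed to the plate; axes as the plate's
- stand: sharpening stand fixed to the bench: dark wooden base 250 (x) x 110 (y) x 18 mm, origin at the centre of its underside, y across and level, z up. A steel cradle hinged at its -x end carries a grey stone on four soft rubber springs. A push square to the stone's face sinks it from about 2 N on, 1 mm per further 1.2 N, 14 mm at most; it also rocks lengthwise up to 0.06 rad (8 N m per rad)
- stand_hinge (a point): cradle hinge on the stand, 30 mm above the bench, 100 mm towards -x; hinge line along y, axes as the stand's. The cradle is clamped at an untold slope, 0.15 to 0.57 rad, new each time (find it by touch), rising towards +x. Stone 200 mm long up the slope x 70 mm wide; its flat top face lies 45 mm off the hinge line square to the slope, the face's middle 103 mm up the slope from it
- stand_clamp (a point): point between the tops of the stand's two dark side cheeks, 80 mm towards +x, 93 mm above the bench: upright plates 24 mm (x) x 6 mm thick, 51 mm either side of this point, with a clamp knob outside each; axes as the stand's
- mallet: bystander: wooden mallet lying beyond the work, round head 56 mm across and 100 mm long, handle 200 mm long and 22 mm thick; origin under the middle of the head
- punch: bystander: dark steel strap punch, 105 mm tall, standing on a dark stone slab 30 mm thick; origin at its foot
- polish: bystander: jar of polish, 56 mm across, 75 mm tall; origin at the centre of its underside
Not all that is in view belongs to the job. There is more than one size of the lapper; the one meant has the size given above.

How it is judged:
By the outcome, as a careful person would: the job done as asked, in the order asked, and still so for the second after the job is handed in, while the arm keeps its last pose, push and grip.
It also fails if it takes over 64 s, if anything falls off the work surface, if the arm or the gripper's body presses on something with over 40 N, if the wrist force passes 120 N, or if a joint passes its speed limit or range.

### The arm

A 6-joint arm with a two-finger parallel gripper is mounted at the origin on the work surface. World frame = base frame: x ahead of the robot, y to its left, z up, the work surface at z = 0. Lengths are in mm, angles in rad, forces in N, time in s.
With the tool pointing down it reaches from about 375 to 925 mm from the base axis. Payload 5.7 kg.
Tool frame: the origin (TCP) lies midway between the tips of the shut fingers; the grasp point (between the pads) lies 19 mm behind it; z points along the fingers, y is the line along which they close (so a half turn about z gives the same grasp; the last joint's range is limited). The gripper opens to 88 mm and grips with 3 to 60 N. Pads are 20 mm wide; open, the fingers measure 115 mm over their backs; the gripper's body (75 mm by 178 mm) begins 61 mm behind the grasp point.
Start: joints at [1.068, 0.359, 1.51, -0, 1.272, -0.115], TCP at [226.881, 555.416, 222.623] pointing down, gripper open.
Joint ranges: [-2.97, 2.97], [-1.01, 2.36], [0.21, 2.38], [-0.96, 4.11], [0.2, 2.71], [-2.98, 2.98]. Speed limits (rad/s): [2.39, 2.39, 3.14, 3.14, 3.14, 3.14].

### API

Orientations are given as a rotation vector (axis times angle).
In Python, from station import env gives the robot as it stands. The module is installed in compiled form; this text tells all that it offers.
- The arm moves only by the tool move_arm, never from a script. Its argument "motion" is text: rows parted by semicolons, each of 7 numbers parted by spaces: the shift along the tool's x, y, z in mm, then the turn, a rotation vector about the tool's x, y, z in degrees, then the gripper command: -1 is fully open, 1 is shut, values between are in proportion. In form: x y z rx ry rz claw; .... A call has 1 to 10 rows; each row is the pose to reach, as a shift and turn from the pose commanded when the call began, along the tool's axes at that moment; what a row does not reach only later rows make up. A row lasts 1/10 s, in which the tool goes at most 50 mm and 8.59 degrees, less where a joint would pass 70% of its speed; a pose out of reach is approached as far as the arm can. A call with a gripper value outside its range is refused whole. The fingers move at their own pace and stop on an object; "squeeze" is the grip in N (left out, the last holds). Time passes only in rows, so rows that repeat a pose let the fingers close. It gives the time, the measured TCP pose, the force, the opening and the grip force at its end, in the units of the state.
- env.state(): the state, without advancing time (a new reading comes with each control period).
- env.snapshot(name): name is "scene" or "side" or "wrist"; returns the picture (400x640x3 uint8, red, green, blue); there is no depth.
- env.camera_info(name): a dict with "intrinsics" (3x3 intrinsics, pixels), "k1" (the pictures are not rectified: a ray, as slopes to the right and down, at radius r is drawn at 1 + k1 r^2 times it, then the intrinsics apply), "origin" and "attitude" of the camera in the world. Camera axes: x right, y down, z forward; pixel columns grow to the right and rows downward; lengths in mm; the calibration is good to about 2 mm. A picture is of the moment at which its call begins: read the wrist's pose just before it. camera_info takes no time and is no camera call; for the wrist camera it gives the pose at the moment of the call.
- env.job_done(): hands the job in; it is judged then, once.
Trained networks look in the newest picture that a camera, given by its name, has taken for a name from the list of things; names that differ only in an ending like _2 or _b are one class to them, and where a whole thing is asked for, a point or a joint stands for the part that bears it (a point fixed in the world has none). Each returns a list of dicts, best first, with "confidence" (0 to 1); they miss things now and then, are a little off and sometimes report something else, mostly with a low value. They report only what shows in the picture. A call takes as long as a camera call. They do not tell look-alikes from the thing itself.
- env.outline_of(thing, camera): "region" (400x640 bool, what is visible of it).
- env.spot_point(thing, camera): "position" ([x, y, z] in mm, in world coordinates, good to about 4 mm: a listed point, or the origin of a listed thing).
The state is a dict: "time": time; "joint_pos": joint angles; "qd": joint speeds; "tau": joint torques, N m; "tool_pos": TCP position; "tcp_rot": TCP orientation; "wrist_force": force on the tool from outside, world axes, zero at the start; "ft_torque": the same for the moment, N m; "grip_width": finger opening in mm; "grasp_force": force on a finger pad.
Only numpy, scipy, OpenCV 4.12 (cv2) and the standard library are available. Lean on these libraries where they do the work, as an engineer would, in place of code of your own. Each camera call takes 0.05 s, during which the arm holds its last target. There are 200 camera calls.

## Working session

There is one attempt and no reset: what is moved stays moved. The work goes in short steps, Python scripts to look and compute and a tool call to move; the robot and the scene stay as the last step left them, time stands still between calls to the robot, and variables do not carry over. Pictures are saved under pics/ and viewed, at most 10 in all, crops included, and the job is handed in when it is done.

Besides the shell and the picture viewer there is one more tool, called after "Emit:" as a command line: name --argument value ..., lists and objects as JSON in quotes. move_arm: Moves the arm, as the interface text tells. Its arguments: {"type":"object","properties":{"motion":{"type":"string"},"squeeze":{"type":"number"}},"required":["motion"]}

```bash
mkdir -p pics; cat > h.py <<'E'
import numpy as np, cv2
from scipy.spatial.transform import Rotation as R
from station import env
def proj(P,cam):
    c=env.camera_info(cam);A=np.array(c["attitude"])
    A=A if A.shape==(3,3) else R.from_rotvec(A).as_matrix()
    p=(np.atleast_2d(P)-c["origin"])@A; s=p[:,:2]/p[:,2:]; s=s*(1+c["k1"]*(s**2).sum(1,keepdims=True))
    K=np.array(c["intrinsics"]); return s@K[:2,:2].T+K[:2,2]
def ray(uv,cam,z):
    c=env.camera_info(cam);A=np.array(c["attitude"])
    A=A if A.shape==(3,3) else R.from_rotvec(A).as_matrix()
    K=np.array(c["intrinsics"]); d=(np.atleast_2d(uv)-K[:2,2])/[K[0,0],K[1,1]]; s=d.copy()
    for _ in range(20): s=d/(1+c["k1"]*(s**2).sum(1,keepdims=True))
    w=np.c_[s,np.ones(len(s))]@A.T; o=np.array(c["origin"]); return o+w*((z-o[2])/w[:,2:])
def save(cam,name):
    im=env.snapshot(cam); cv2.imwrite(f"pics/{name}.png",im[:,:,::-1]); return im
E
python3 - <<'E'
from h import *
for c in ["scene","side"]:
    save(c,c+"0"); i=env.camera_info(c); print(c,np.round(i["origin"]),np.round(i["attitude"],3).tolist(),i["k1"],i["intrinsics"][0][0])
    for t in ["lapper","lapper_grip","stand","stand_hinge","stand_clamp","mallet","punch","polish"]:
        print(t,[(np.round(d["position"]).tolist(),round(d["confidence"],2),proj(d["position"],c).round().tolist()[0]) for d in env.spot_point(t,c)])
print(env.state())
E
```

```text
scene [1185.  316.  859.] [-1.546, -2.183, 0.757] -0.043193843252760225 414.6828839079906
lapper [([526.0, 46.0, -2.0], 0.96, [305.0, 185.0]), ([521.0, 190.0, 2.0], 0.87, [357.0, 197.0]), ([554.0, 327.0, -4.0], 0.79, [406.0, 222.0])]
lapper_grip [([524.0, 51.0, 25.0], 0.91, [307.0, 178.0]), ([554.0, 330.0, 24.0], 0.75, [409.0, 215.0]), ([524.0, 193.0, 34.0], 0.71, [359.0, 190.0]), ([471.0, -229.0, 92.0], 0.67, [217.0, 123.0])]
stand [([550.0, -233.0, -3.0], 0.58, [209.0, 166.0])]
stand_hinge [([645.0, -238.0, 29.0], 0.57, [188.0, 183.0])]
stand_clamp [([472.0, -231.0, 91.0], 0.76, [216.0, 124.0])]
mallet [([790.0, 11.0, -2.0], 0.57, [253.0, 263.0])]
punch [([786.0, -150.0, 33.0], 0.81, [190.0, 234.0])]
polish [([663.0, 427.0, 3.0], 0.57, [439.0, 268.0])]
side [ 275. -460.  565.] [-2.139, 0.604, -0.307] -0.025265346473880766 382.12278708676223
lapper [([551.0, 327.0, 4.0], 0.66, [251.0, 186.0]), ([524.0, 48.0, 0.0], 0.63, [293.0, 256.0]), ([520.0, 194.0, -1.0], 0.62, [262.0, 219.0])]
lapper_grip [([556.0, 326.0, 27.0], 0.91, [252.0, 178.0]), ([525.0, 50.0, 22.0], 0.87, [293.0, 248.0])
[... 360 characters left out ...]
2, [273.0, 158.0])]
{'time': 0.9, 'joint_pos': array([ 1.06791137e+00,  3.58791071e-01,  1.51036700e+00, -9.06216807e-06,
        1.27248699e+00, -1.15125367e-01]), 'qd': array([-0.00062656,  0.00029681, -0.00079239, -0.00117696,  0.00170372,
        0.00052332]), 'tau': array([ 3.57323452e-04, -5.15319693e+01, -2.71130705e+01,  6.77143782e-02,
        2.45358772e-02, -2.14127408e-05]), 'tool_pos': array([226.89032181, 555.43952626, 222.64068564]), 'tcp_rot': array([-6.05277031e-01, -3.08272539e+00,  8.25528875e-05]), 'wrist_force': array([-0.54614101,  0.04915296, -0.67756271]), 'ft_torque': array([-0.01185403,  0.00169707, -0.02283358]), 'grasp_force': 0.0, 'grip_width': 87.94786282698291}
```

View pics/scene0.png

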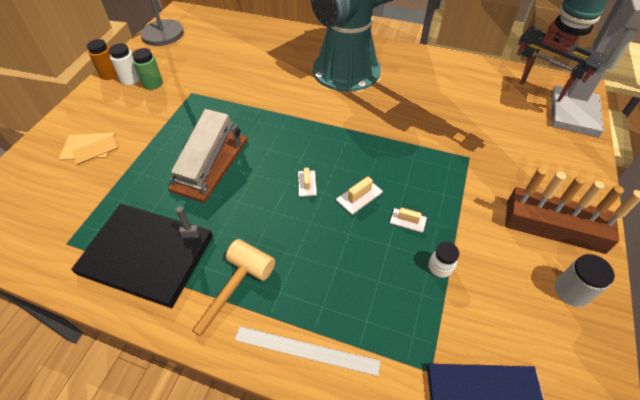

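View pics/side0.png

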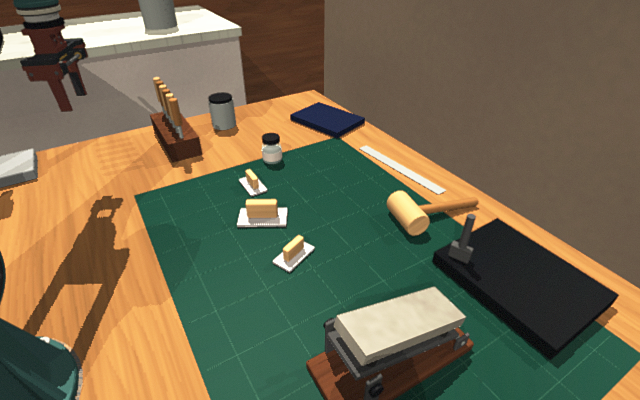

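```bash
python3 - <<'E'
from h import *
im=save("scene","s1"); 
for d in env.outline_of("lapper","scene"):
    m=d["region"].astype(np.uint8); 
    cs=max(cv2.findContours(m,0,2)[0],key=cv2.contourArea)[:,0].astype(float)
    print(d["confidence"],cs.mean(0).round())
    # light plate pixels only (exclude wood)
    hsv=cv2.cvtColor(im,cv2.COLOR_RGB2HSV); pl=(m>0)&(hsv[:,:,1]<60)
    v,u=np.nonzero(pl); P=ray(np.c_[u,v].astype(float),"scene",10)[:,:2].astype(np.float32)
    print("plate",cv2.minAreaRect(P), "n",len(P))
crop=cv2.resize(im[130:250,270:450],None,fx=4,fy=4,interpolation=cv2.INTER_CUBIC)
cv2.imwrite("pics/crop1.png",crop[:,:,::-1])
E
```

```text
0.85 [358. 194.]
plate ((521.1009521484375, 193.35023498535156), (65.87171173095703, 117.48886108398438), 60.102386474609375) n 520
0.65 [308. 178.]
plate ((524.763916015625, 50.76221466064453), (88.04801940917969, 47.96715545654297), 20.92029571533203) n 322
```

View pics/crop1.png

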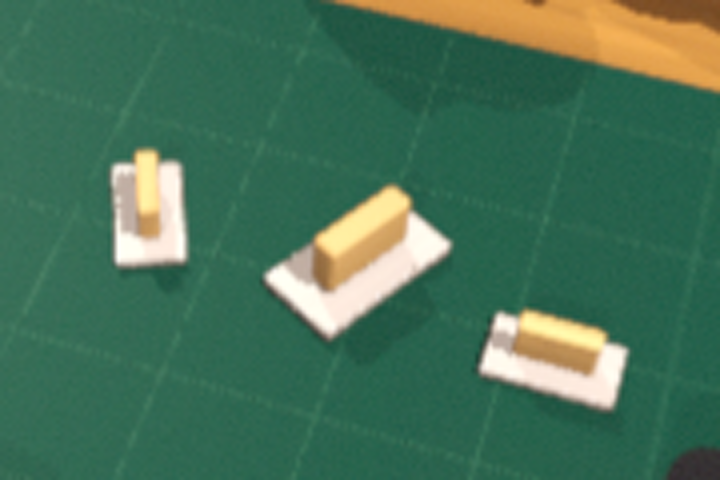

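Candidates in the scene picture are (307,183), (360,193) and (409,218). The middle one at (360,193) measures about 117x66 mm with a taller grip, against about 88x48 for its neighbour, and the third looks equally small in the picture. So the middle one is the lapper, and the crop agrees. The stand is at (209,160) with the stone rising towards the robot.

```bash
cat >> h.py <<'E'
def pose(s=None):
    s=s or env.state(); return np.array(s["tool_pos"]),R.from_rotvec(s["tcp_rot"])
def down(yaw_y,tilt=0):  # tool y along yaw_y (deg), pointing down; 
    y=np.array([np.cos(np.radians(yaw_y)),np.sin(np.radians(yaw_y)),0]); z=np.array([0,0,-1.]); return R.from_matrix(np.c_[np.cross(y,z),y,z])
def go(p,Rt):
    p0,R0=pose(); return R0.inv().apply(np.array(p)-p0).round(1),np.degrees((R0.inv()*Rt).as_rotvec()).round(2)
E
python3 - <<'E'
from h import *
p,r=pose(); print(r.as_matrix().round(3))
for a in (60.1,240.1):
    print(a,go([521,192,170],down(a)))
i=env.camera_info("wrist"); print(r.inv().apply(np.array(i["origin"])-p), i["attitude"],i["intrinsics"][0][0])
E
```

```text
[[-0.926  0.378 -0.   ]
 [ 0.378  0.926  0.   ]
 [ 0.    -0.    -1.   ]]
60.1 (array([-409.7, -225.2,   52.6]), array([-0.  , -0.  ,  7.68]))
240.1 (array([-409.7, -225.2,   52.6]), array([   0.  ,   -0.  , -172.32]))
[  66.10913039   -1.53913485 -161.77388991] [2.42958683 1.63189646 0.20463012] 307.65607660133736
```

Emit:
move_arm --motion "-410 -225 40 0 0 7.7 -1;-410 -225 40 0 0 7.7 -1;-410 -225 40 0 0 7.7 -1;-410 -225 40 0 0 7.7 -1;-410 -225 40 0 0 7.7 -1;-410 -225 40 0 0 7.7 -1;-410 -225 40 0 0 7.7 -1;-410 -225 40 0 0 7.7 -1;-410 -225 40 0 0 7.7 -1;-410 -225 40 0 0 7.7 -1" --squeeze 45

```text
time: 2.0
tool_pos: [524.2, 188.6, 182.5]
tcp_rot: [0.815, 3.032, -0.001]
wrist_force: [-0.2, 0.7, 0.8]
grip_width: 88.0
grasp_force: 0.0
```

Emit:
move_arm --motion "0 0 0 0 0 0 -1;0 0 0 0 0 0 -1"

```text
time: 2.2
tool_pos: [521.1, 192.1, 182.5]
tcp_rot: [-0.813, -3.034, -0.0]
wrist_force: [-0.3, 0.0, 0.1]
grip_width: 87.7
grasp_force: 0.0
```

```bash
python3 - <<'E'
from h import *
p,r=pose(); print(p,env.state()["joint_pos"].round(2),env.state()["wrist_force"])
im=save("wrist","w1")
print([(d["position"].round(1) if hasattr(d["position"],'round') else d["position"],d["confidence"]) for d in env.spot_point("lapper_grip","wrist")])
for d in env.outline_of("lapper","wrist"):
    m=d["region"]; hsv=cv2.cvtColor(im,cv2.COLOR_RGB2HSV)
    v,u=np.nonzero(m&(hsv[:,:,1]<70)); P=ray(np.c_[u,v].astype(float),"wrist",10)[:,:2].astype(np.float32)
    print(d["confidence"],cv2.minAreaRect(P),len(P))
    v,u=np.nonzero(m&(hsv[:,:,1]>110)&(hsv[:,:,2]>150)&(hsv[:,:,0]<35)); 
    if len(u): print("grip@52",cv2.minAreaRect(ray(np.c_[u,v].astype(float),"wrist",52)[:,:2].astype(np.float32)))
E
```

```text
[521.06788233 192.05745593 182.52404929] [ 0.23  0.34  1.66  0.    1.15 -0.82] [-0.3162169   0.01850727  0.12101421]
[([554.8, 327.9, 27.1], 0.98), ([523.3, 191.4, 36.9], 0.69), ([521.6, 48.2, 27.1], 0.56)]
0.75 ((520.2735595703125, 191.89271545410156), (59.77536392211914, 108.01820373535156), 59.9865837097168) 4916
0.75 ((553.033935546875, 326.3468017578125), (83.14603424072266, 46.4398307800293), 88.6767349243164) 2798
grip@52 ((540.1036987304688, 319.2200927734375), (16.20742416381836, 47.81344223022461), 12.316838264465332)
0.59 ((523.3137817382812, 51.09945297241211), (81.15489959716797, 45.70772933959961), 23.373592376708984) 854
grip@52 ((506.4078063964844, 50.3656005859375), (16.014013290405273, 13.274378776550293), 21.054157257080078)
```

View pics/w1.png

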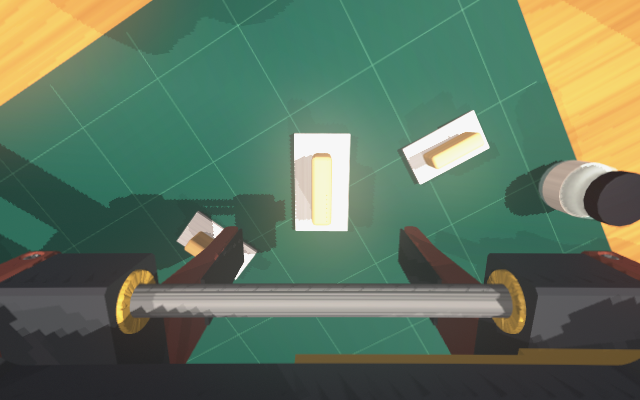

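The wrist picture shows the 108x60 mm plate at (322,182), which is the lapper. The smaller ones at (445,147) and (215,245) are about 83x46. I'm descending and gripping.

Emit:
move_arm --motion "0.6 0 50 0 0 0 -1;0.6 0 90 0 0 0 -1;0.6 0 120 0 0 0 -1;0.6 0 140 0 0 0 -1;0.6 0 155 0 0 0 -1;0.6 0 165 0 0 0 -1;0.6 0 165.5 0 0 0 -1;0.6 0 165.5 0 0 0 1;0.6 0 165.5 0 0 0 1;0.6 0 165.5 0 0 0 1" --squeeze 45

```text
time: 3.35
tool_pos: [521.5, 192.6, 18.1]
tcp_rot: [0.81, 3.034, 0.001]
wrist_force: [0.6, -0.2, -0.9]
grip_width: 67.4
grasp_force: 0.0
```

Emit:
move_arm --motion "0 0 0 0 0 0 1;0 0 0 0 0 0 1;0 0 0 0 0 0 1;0 0 0 0 0 0 1;0 0 0 0 0 0 1"

```text
time: 3.85
tool_pos: [520.8, 192.3, 17.1]
tcp_rot: [-0.811, -3.035, 0.0]
wrist_force: [-0.3, -0.8, -0.1]
grip_width: 27.3
grasp_force: 0.0
```

Emit:
move_arm --motion "0 0 0 0 0 0 1;0 0 0 0 0 0 1;0 0 0 0 0 0 1;0 0 0 0 0 0 1"

```text
time: 4.25
tool_pos: [520.8, 192.4, 17.1]
tcp_rot: [-0.811, -3.035, 0.0]
wrist_force: [-0.7, 0.2, -0.8]
grip_width: 19.6
grasp_force: 45.0
```

Emit:
move_arm --motion "0 0 -20 0 0 0 1;0 0 -60 0 0 0 1;0 0 -100 0 0 0 1;0 0 -150 0 0 0 1;0 0 -190 0 0 0 1;0 0 -220 0 0 0 1;0 0 -220 0 0 0 1;0 0 -220 0 0 0 1"

```text
time: 5.05
tool_pos: [520.5, 192.3, 236.7]
tcp_rot: [-0.811, -3.035, 0.0]
wrist_force: [-0.2, 0.2, -2.5]
grip_width: 19.8
grasp_force: 45.0
```

```bash
python3 - <<'E'
from h import *
s=env.state();print(s)
# stand yaw from red base outline & points
for c in ("side","scene"):
    env.snapshot(c)
    for t in ["stand","stand_hinge","stand_clamp"]:
        print(c,t,[(np.round(d["position"],1).tolist(),round(d["confidence"],2)) for d in env.spot_point(t,c)][:1])
for n in ("side",):
    im=save(n,"sd2"); cv2.imwrite("pics/sd2c.png",cv2.resize(im[270:400,290:490],None,fx=4,fy=4,interpolation=cv2.INTER_CUBIC)[:,:,::-1])
E
```

```text
{'time': 5.05, 'joint_pos': array([ 2.29514511e-01,  2.81289247e-01,  1.59003009e+00, -1.17681824e-04,
        1.27033376e+00, -8.19119881e-01]), 'qd': array([-0.00124252,  0.03000354,  0.03792357, -0.00137901,  0.00056457,
       -0.0004988 ]), 'tau': array([ 3.10037693e-02, -4.97940552e+01, -2.94427103e+01,  4.19825187e-02,
        2.13444867e-02,  1.52117464e-03]), 'tool_pos': array([520.46542601, 192.30842338, 236.71317474]), 'tcp_rot': array([-8.10870768e-01, -3.03514262e+00,  2.00477401e-04]), 'wrist_force': array([-0.18566986,  0.24929171, -2.48320606]), 'ft_torque': array([-0.04371842, -0.00325804,  0.0193786 ]), 'grasp_force': 44.98953580856323, 'grip_width': 19.838435854438476}
side stand [([547.3, -236.3, -2.3], 0.85)]
side stand_hinge [([645.5, -238.6, 32.0], 0.69)]
side stand_clamp [([466.4, -234.5, 90.8], 0.69)]
scene stand [([549.2, -234.6, -1.9], 0.58)]
scene stand_hinge [([647.0, -235.8, 29.4], 0.77)]
scene stand_clamp [([471.6, -234.0, 93.7], 0.93)]
```

View pics/sd2c.png

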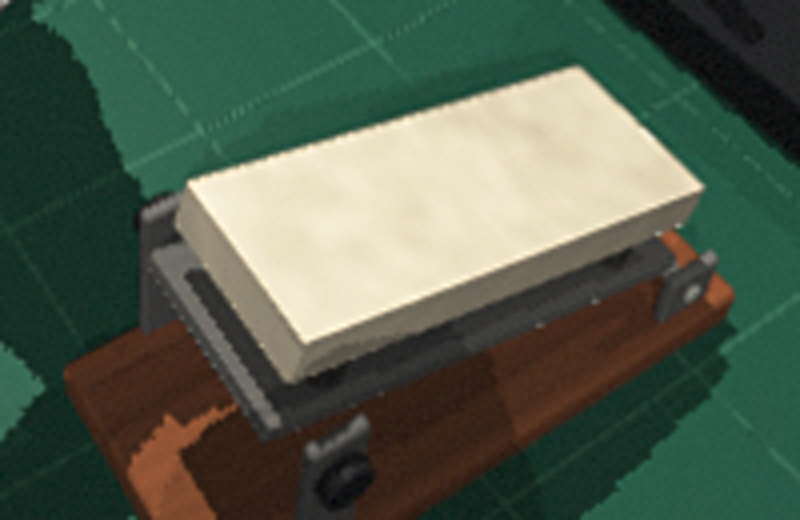

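The side crop shows the stone's top corners at (337,316), (434.5,287), (466,317) and (366,356) in full-picture pixels, with the high end at left towards the robot. I'll fit the stand pose and slope to them.

```bash
cat > fit.py <<'E'
from h import *
from scipy.optimize import least_squares
def frame(q):
    x,y,yaw,s=q; X=np.array([np.cos(yaw),np.sin(yaw),0]); Y=np.array([-X[1],X[0],0]); Z=np.array([0,0,1.])
    return np.array([x,y,30]),X,Y,Z,np.cos(s)*X+np.sin(s)*Z,-np.sin(s)*X+np.cos(s)*Z
def corners(q):
    o,X,Y,Z,U,N=frame(q); return np.array([o+u*U+45*N+v*Y for u,v in((203,-35),(3,-35),(3,35),(203,35))])
if __name__=="__main__":
    im=cv2.imread("pics/s1.png"); hsv=cv2.cvtColor(im,cv2.COLOR_BGR2HSV)
    m=np.zeros(im.shape[:2],np.uint8); w=(hsv[:,:,2]>130)&(hsv[:,:,1]<70); m[95:200,150:260]=w[95:200,150:260]
    c=max(cv2.findContours(m,0,2)[0],key=cv2.contourArea); print(cv2.approxPolyDP(c,5,True)[:,0].tolist(),cv2.contourArea(c))
    side=np.array([[337,316.2],[434.5,286.8],[465.8,316.8],[365.8,355.8]])
    H=np.array([646.5,-237]);C=np.array([469,-234])
    def res(q):
        o,X,Y,Z,U,N=frame(q)
        return np.r_[(proj(corners(q),"side")-side).ravel()/1., (o[:2]-H)/3,((o+180*X)[:2]-C)/3]
    f=least_squares(res,[646,-237,3.13,.3]); print(f.x, f.cost, f.fun.round(1)); print(proj(corners(f.x),"scene").round())
E
python3 fit.py
```

```text
[[225, 113], [203, 110], [172, 172], [197, 180], [229, 122]] 1944.5
[ 6.47197381e+02 -2.36332181e+02  3.11574344e+00  2.68884366e-01] 1.6245466445186092 [-0.6 -0.6 -0.3 -0.4  0.7  0.3  0.6  0.6  0.2  0.2 -0.6  0.8]
[[227. 114.]
 [194. 179.]
 [170. 172.]
 [204. 109.]]
```

```bash
cat > tgt.py <<'E'
from fit import *
import sys
q=[647.2,-236.3,3.1157,float(sys.argv[2]) if len(sys.argv)>2 else .269]; h=float(sys.argv[1])
o,X,Y,Z,U,N=frame(q); P=o+103*U+45*N+(17.1+h)*N
y=-Y; z=-N; Rt=R.from_matrix(np.c_[np.cross(y,z),y,z])
print("target",P.round(1),go(P,Rt)); s=env.state(); p,r=pose()
print("now",p.round(1),"err to target in tool",Rt.inv().apply(p-P).round(2),"q",s["joint_pos"].round(2))
print("F tool",r.inv().apply(s["wrist_force"]).round(2),"T tool",r.inv().apply(s["ft_torque"]).round(3))
E
python3 tgt.py 70
```

```text
target [ 583.  -234.6  184.7] (array([-267.2, -338.8,   51.8]), array([  3.78,  15.03, -28.27]))
now [520.6 192.3 236.4] err to target in tool [ 84.61 425.19 -30.29] q [ 0.23  0.28  1.59 -0.    1.27 -0.82]
F tool [-0.3  -0.49  1.58] T tool [-0.033  0.02  -0.024]
```

Emit:
move_arm --motion "-30 -40 5 0.5 2 -3.5 1;-64 -81 12 0.9 3.6 -6.8 1;-97 -123 19 1.4 5.5 -10.3 1;-130 -165 25 1.8 7.3 -13.8 1;-163 -207 32 2.3 9.2 -17.3 1;-196 -249 38 2.8 11 -20.8 1;-230 -292 44 3.3 12.9 -24.3 1;-255 -323 49 3.6 14.3 -27 1;-267.2 -338.8 51.8 3.78 15.03 -28.27 1;-267.2 -338.8 51.8 3.78 15.03 -28.27 1"

```text
time: 6.5
tool_pos: [584.0, -239.6, 183.6]
tcp_rot: [-0.042, -2.873, -0.004]
wrist_force: [0.1, 0.7, -2.1]
grip_width: 19.8
grasp_force: 45.0
```

Emit:
move_arm --motion "0 0 0 0 0 0 1;0 0 0 0 0 0 1;0 0 0 0 0 0 1;0 0 0 0 0 0 1;0 0 0 0 0 0 1"

```text
time: 7.0
tool_pos: [583.5, -233.7, 185.8]
tcp_rot: [-0.036, -2.874, -0.005]
wrist_force: [-0.2, 0.5, -2.1]
grip_width: 19.7
grasp_force: 45.0
```

```bash
python3 tgt.py 70; python3 - <<'E'
from h import *
F=[];T=[]
p,r=pose()
im=save("wrist","w3")
for c in range(8):
    env.snapshot("wrist"); s=env.state(); F.append(r.inv().apply(s["wrist_force"])); T.append(r.inv().apply(s["ft_torque"]))
print("base F",np.mean(F,0),np.std(F,0),"T",np.mean(T,0),np.std(T,0))
E
```

```text
target [ 583.  -234.6  184.7] (array([ 0.2, -1. ,  1.2]), array([-0.  ,  0.1 ,  0.07]))
now [ 583.5 -233.7  185.8] err to target in tool [-0.17  0.96 -1.17] q [-0.43  0.58  1.27 -0.1   1.54 -1.96]
F tool [-0.37  0.54  2.07] T tool [-0.009 -0.232  0.015]
base F [-0.30483975 -0.15051277  1.68267711] [0.27548834 0.71771501 0.40339238] T [-0.02891613 -0.20648369 -0.01547976] [0.04620516 0.02478391 0.02548483]
```

View pics/w3.png

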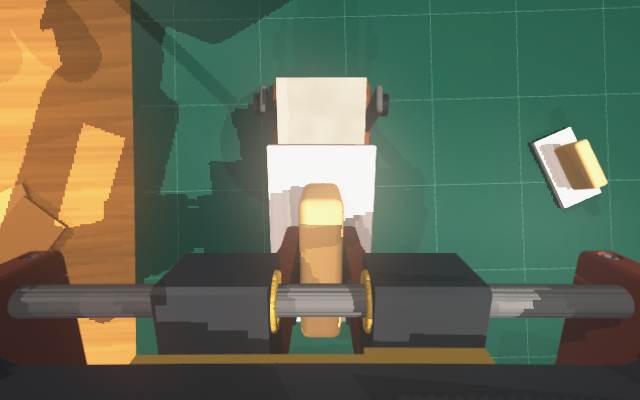

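The wrist picture shows the plate's far edge at row 145, columns 267–376, and the stone's high end at row 78, columns 276–367. I'll check both against the model.

```bash
python3 - <<'E'
from fit import *
q=[647.2,-236.3,3.1157,.269]; im=cv2.imread("pics/w3.png")
print("stone model px",proj(corners(q),"wrist").round(1).tolist())
p,r=pose(); L=[r.apply([x,y,7.1])+p for x in(55,-55) for y in(-30,30)]
print("plate model px",proj(L,"wrist").round(1).tolist())
g=cv2.GaussianBlur(cv2.cvtColor(im,cv2.COLOR_BGR2GRAY),(3,3),0).astype(int); hsv=cv2.cvtColor(im,cv2.COLOR_BGR2HSV).astype(int)
for row in (85,100,115,130,155,170,185):
    w=np.nonzero((hsv[row,:,1]<80)&(hsv[row,:,2]>120)&(np.arange(640)>255)&(np.arange(640)<390))[0]; print(row,w.min(),w.max(),(w.min()+w.max())/2)
E
```

```text
stone model px [[369.3, 75.8], [360.8, 308.6], [284.6, 308.6], [276.9, 75.9]]
plate model px [[268.7, 144.1], [379.6, 144.1], [276.0, 321.5], [371.5, 321.5]]
85 276 366 321.0
100 261 381 321.0
115 277 365 321.0
130 277 387 332.0
155 267 389 328.0
170 267 389 328.0
185 268 389 328.5
```

Emit:
move_arm --motion "0 -1 20 0 0 0 1;0 -1 35 0 0 0 1;0 -1 48 0 0 0 1;0 -1 55 0 0 0 1;0 -1 59 0 0 0 1;0 -1 60 0 0 0 1;0 -1 60 0 0 0 1;0 -1 60 0 0 0 1"

```text
time: 8.25
tool_pos: [568.1, -235.3, 128.1]
tcp_rot: [-0.037, -2.875, -0.005]
wrist_force: [-0.4, -0.1, -2.3]
grip_width: 19.5
grasp_force: 45.0
```

```bash
cat > ft.py <<'E'
from h import *
F=[];T=[]
p,r=pose()
for c in range(8):
    env.snapshot("side"); s=env.state(); F.append(r.inv().apply(s["wrist_force"])); T.append(r.inv().apply(s["ft_torque"]))
print("F",np.mean(F,0).round(2),"T",np.mean(T,0).round(3),"sd",np.std(F,0).round(2),"grip",s["grasp_force"],s["time"])
E
python3 tgt.py 0; python3 ft.py
```

```text
target [ 564.4 -234.2  117.2] (array([ 0.7,  1.1, 11.5]), array([-0.01,  0.14,  0.  ]))
now [ 568.1 -235.3  128.1] err to target in tool [ -0.7   -1.07 -11.45] q [-0.44  0.61  1.36 -0.11  1.42 -1.95]
F tool [-0.19 -0.08  2.38] T tool [-0.018 -0.206  0.002]
F [-0.4   0.22  2.  ] T [-0.028 -0.21   0.002] sd [0.47 0.3  0.41] grip 44.989673495292664 8.65
```

Emit:
move_arm --motion "0.7 1 2 0 0 0 1;0.7 1 4 0 0 0 1;0.7 1 6 0 0 0 1;0.7 1 7 0 0 0 1;0.7 1 8 0 0 0 1;0.7 1 9 0 0 0 1;0.7 1 9 0 0 0 1"

```text
time: 9.35
tool_pos: [564.4, -234.0, 118.9]
tcp_rot: [-0.037, -2.873, -0.006]
wrist_force: [1.0, 0.7, -1.9]
grip_width: 20.1
grasp_force: 45.0
```

Emit:
move_arm --motion "0 0 0.5 0 0 0 1;0 0 1 0 0 0 1;0 0 1 0 0 0 1"

```text
time: 9.65
tool_pos: [564.2, -234.0, 118.0]
tcp_rot: [-0.037, -2.874, -0.006]
wrist_force: [0.3, 0.7, -1.3]
grip_width: 20.1
grasp_force: 45.0
```

Emit:
move_arm --motion "0 0 0.5 0 0 0 1;0 0 1 0 0 0 1;0 0 1 0 0 0 1"

```text
time: 9.95
tool_pos: [563.9, -234.0, 117.0]
tcp_rot: [-0.037, -2.873, -0.006]
wrist_force: [0.3, -0.2, -1.3]
grip_width: 19.7
grasp_force: 45.0
```

```bash
python3 tgt.py 0; python3 ft.py
```

```text
target [ 564.4 -234.2  117.2] (array([-0.4, -0.1, -0.4]), array([0.02, 0.06, 0.01]))
now [ 563.9 -234.   117. ] err to target in tool [0.44 0.14 0.37] q [-0.44  0.62  1.38 -0.11  1.39 -1.95]
F tool [-0.62 -0.15  1.14] T tool [-0.055 -0.212 -0.046]
F [-0.75 -0.06  1.91] T [-0.029 -0.212 -0.01 ] sd [0.62 0.18 0.33] grip 44.98964488506317 10.35
```

Not yet in contact, so I'll continue in 1 mm steps.

Emit:
move_arm --motion "0 0 0.5 0 0 0 1;0 0 1 0 0 0 1;0 0 1 0 0 0 1"

```text
time: 10.65
tool_pos: [563.9, -234.0, 116.4]
tcp_rot: [-0.037, -2.874, -0.005]
wrist_force: [0.9, 0.3, 0.3]
grip_width: 19.8
grasp_force: 45.0
```

Emit:
move_arm --motion "0 0 0.5 0 0 0 1;0 0 1 0 0 0 1;0 0 1 0 0 0 1"

```text
time: 10.95
tool_pos: [563.6, -234.0, 115.3]
tcp_rot: [-0.037, -2.874, -0.005]
wrist_force: [0.4, 0.5, 2.0]
grip_width: 19.7
grasp_force: 45.0
```

Emit:
move_arm --motion "0 0 0.5 0 0 0 1;0 0 1 0 0 0 1;0 0 1 0 0 0 1"

```text
time: 11.25
tool_pos: [563.3, -234.0, 114.4]
tcp_rot: [-0.037, -2.874, -0.005]
wrist_force: [0.4, 0.6, 2.7]
grip_width: 19.5
grasp_force: 45.0
```

```bash
python3 tgt.py 0; python3 ft.py
```

```text
target [ 564.4 -234.2  117.2] (array([-0.3, -0.1, -3.1]), array([0.01, 0.09, 0.01]))
now [ 563.3 -234.   114.4] err to target in tool [0.3  0.08 3.08] q [-0.44  0.62  1.38 -0.11  1.39 -1.95]
F tool [ 0.32  0.61 -2.67] T tool [-0.199 -0.052  0.052]
F [ 0.01  0.49 -3.15] T [-0.158 -0.082 -0.007] sd [0.27 0.56 0.45] grip 44.99096989631653 11.65
```

Emit:
move_arm --motion "0 0 0.5 0 0 0 1;0 0 1 0 0 0 1;0 0 1.5 0 0 0 1;0 0 2 0 0 0 1;0 0 2 0 0 0 1"

```text
time: 12.15
tool_pos: [562.8, -234.0, 112.4]
tcp_rot: [-0.037, -2.874, -0.005]
wrist_force: [1.0, 1.1, 4.8]
grip_width: 19.6
grasp_force: 45.0
```

Emit:
move_arm --motion "0 0 0.5 0 0 0 1;0 0 1 0 0 0 1;0 0 1.5 0 0 0 1;0 0 2 0 0 0 1;0 0 2 0 0 0 1;0 0 2 0 0 0 1"

```text
time: 12.75
tool_pos: [562.4, -234.0, 110.9]
tcp_rot: [-0.037, -2.874, -0.005]
wrist_force: [1.4, 1.6, 8.2]
grip_width: 19.5
grasp_force: 45.0
```

```bash
sed -i 's/range(8)/range(16)/' ft.py; python3 tgt.py 0; python3 ft.py
```

```text
target [ 564.4 -234.2  117.2] (array([-0.3, -0.1, -6.6]), array([0.01, 0.11, 0.  ]))
now [ 562.4 -234.   110.9] err to target in tool [0.27 0.09 6.63] q [-0.44  0.62  1.39 -0.11  1.38 -1.95]
F tool [ 0.88  1.63 -8.27] T tool [-0.267  0.103 -0.021]
F [ 1.08  0.77 -7.68] T [-0.241  0.108 -0.004] sd [0.6  0.4  0.43] grip 44.99208927154541 13.55
```

Emit:
move_arm --motion "-0.2 0 0 0 0.75 0 1;-0.45 0 0 0 1.5 0 1;-0.45 0 0 0 1.5 0 1;-0.45 0 0 0 1.5 0 1"

```text
time: 13.95
tool_pos: [563.3, -234.0, 110.8]
tcp_rot: [-0.037, -2.849, -0.006]
wrist_force: [0.7, 0.7, 7.1]
grip_width: 19.8
grasp_force: 45.0
```

```bash
sed -i 's/range(16)/range(10)/' ft.py; python3 tgt.py 0; python3 ft.py
```

```text
target [ 564.4 -234.2  117.2] (array([ 0.8, -0.1, -6.5]), array([ 0.  , -1.35,  0.01]))
now [ 563.3 -234.   110.8] err to target in tool [-0.65  0.09  6.55] q [-0.44  0.64  1.36 -0.12  1.41 -1.95]
F tool [ 1.45  0.72 -7.02] T tool [-0.307 -0.147  0.034]
F [ 0.44  1.3  -7.47] T [-0.292 -0.213 -0.017] sd [0.44 0.34 0.45] grip 44.99209105968475 14.45
```

Emit:
move_arm --motion "0.2 0 0 0 -0.75 0 1;0.45 0 0 0 -1.5 0 1;0.65 0 0 0 -2.25 0 1;0.9 0 0 0 -3 0 1;0.9 0 0 0 -3 0 1;0.9 0 0 0 -3 0 1"

```text
time: 15.05
tool_pos: [561.6, -234.0, 111.2]
tcp_rot: [-0.038, -2.9, -0.005]
wrist_force: [0.6, 1.3, 7.8]
grip_width: 20.0
grasp_force: 45.0
```

```bash
python3 tgt.py 0; python3 ft.py
```

```text
target [ 564.4 -234.2  117.2] (array([-1.3, -0.1, -6.6]), array([0.01, 1.57, 0.  ]))
now [ 561.6 -234.   111.2] err to target in tool [1.15 0.07 6.61] q [-0.45  0.6   1.41 -0.1   1.35 -1.96]
F tool [ 1.3   1.28 -7.76] T tool [-0.168  0.414 -0.041]
F [ 1.3   0.95 -7.61] T [-0.222  0.416 -0.018] sd [0.35 0.43 0.43] grip 44.99197483062744 15.55
```

Emit:
move_arm --motion "-0.15 0 0.1 0 0.6 0 1;-0.35 0 0.4 0 1.15 0 1;-0.35 0 0.4 0 1.15 0 1;-0.35 0 0.4 0 1.15 0 1"

```text
time: 15.95
tool_pos: [562.1, -234.0, 110.6]
tcp_rot: [-0.037, -2.88, -0.005]
wrist_force: [0.7, 1.4, 8.1]
grip_width: 19.7
grasp_force: 45.0
```

```bash
python3 tgt.py 0; python3 ft.py; python3 - <<'E'
from h import *
a=save("wrist","w4"); cv2.imwrite("pics/f.png",np.vstack([cv2.resize(a[40:240,170:470],None,fx=2,fy=2)[:300],cv2.resize(env.snapshot("side")[250:400,260:560],None,fx=2,fy=2)])[:,:,::-1])
E
```

```text
target [ 564.4 -234.2  117.2] (array([-0.5, -0.1, -7. ]), array([0.01, 0.43, 0.01]))
now [ 562.1 -234.   110.6] err to target in tool [0.47 0.09 7.  ] q [-0.44  0.62  1.39 -0.11  1.37 -1.95]
F tool [ 1.41  1.46 -7.96] T tool [-0.289  0.208 -0.022]
F [ 1.45  0.97 -7.98] T [-0.273  0.217 -0.015] sd [0.44 0.32 0.55] grip 44.99223053455353 16.45
```

View pics/f.png

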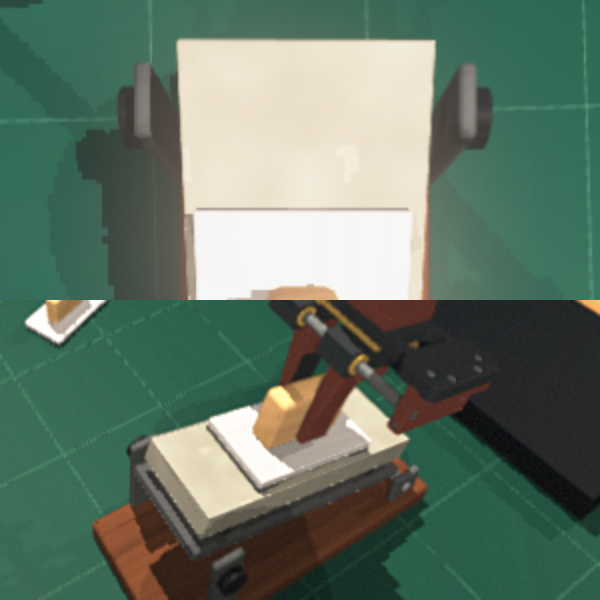

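The picture shows the plate on the stone with its centre at column 302 against the stone's 307, about 1.2 mm to the left. I'll lift, shift it and press again.

Emit:
move_arm --motion "0 0 -3 0 0 0 1;0 0 -7 0 0 0 1;0 0 -11 0 0 0 1;0 1.2 -12 0 0 0 1;0 1.2 -12 0 0 0 1;0 1.2 -9 0 0 0 1;0 1.2 -7.5 0 0 0 1;0 1.2 -6.5 0 0 0 1;0 1.2 -5.5 0 0 0 1;0 1.2 -4.5 0 0 0 1"

```text
time: 17.55
tool_pos: [563.0, -232.7, 114.6]
tcp_rot: [-0.037, -2.879, -0.006]
wrist_force: [-0.2, 1.2, 4.6]
grip_width: 20.0
grasp_force: 45.0
```

Emit:
move_arm --motion "0 0 1 0 0 0 1;0 0 2 0 0 0 1;0 0 3 0 0 0 1;0 0 3.7 0 0 0 1;0 0 4.3 0 0 0 1;0 0 4.3 0 0 0 1;0 0 4.3 0 0 0 1"

```text
time: 18.25
tool_pos: [562.0, -232.6, 111.1]
tcp_rot: [-0.037, -2.88, -0.005]
wrist_force: [-1.1, 2.5, 8.2]
grip_width: 20.0
grasp_force: 45.0
```

```bash
python3 tgt.py 0; python3 ft.py; python3 - <<'E'
from h import *
a=save("wrist","w5"); cv2.imwrite("pics/f2.png",cv2.resize(a[50:190,240:400],None,fx=4,fy=4,interpolation=cv2.INTER_CUBIC)[:,:,::-1])
E
```

```text
target [ 564.4 -234.2  117.2] (array([-0.8, -1.5, -6.6]), array([0.02, 0.42, 0.01]))
now [ 562.  -232.6  111.1] err to target in tool [0.74 1.47 6.57] q [-0.44  0.62  1.39 -0.11  1.37 -1.95]
F tool [ 3.21  2.43 -7.67] T tool [-0.428  0.709 -0.025]
F [ 3.14  1.85 -7.66] T [-0.423  0.671 -0.029] sd [0.34 0.48 0.64] grip 44.99224841594696 18.75
```

View pics/f2.png

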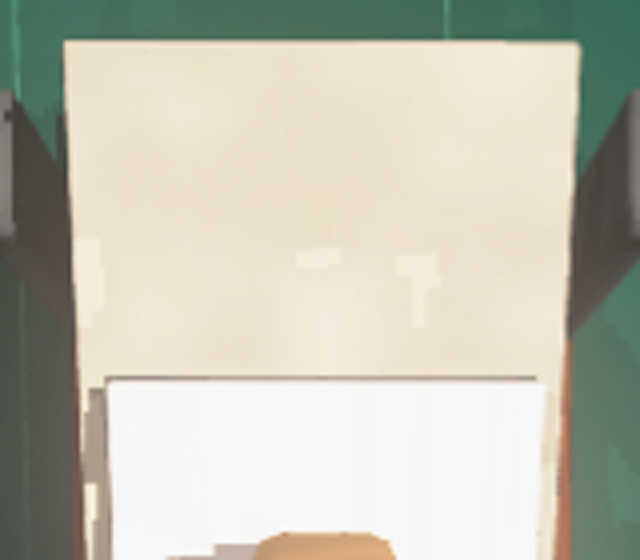

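Emit:
move_arm --motion "0.2 0.1 0.1 0 0 0 1;0.4 0.2 0.2 0 0 0 1;0.5 0.25 0.3 0 0 0 1;0.5 0.25 0.3 0 0 0 1;0.5 0.25 0.3 0 0 0 1"

```text
time: 19.3
tool_pos: [561.9, -232.6, 111.0]
tcp_rot: [-0.037, -2.881, -0.005]
wrist_force: [-0.7, 2.2, 8.6]
grip_width: 19.7
grasp_force: 45.0
```

```bash
python3 tgt.py 0; python3 ft.py
```

```text
target [ 564.4 -234.2  117.2] (array([-0.8, -1.5, -6.6]), array([-0.  ,  0.48,  0.  ]))
now [ 561.9 -232.6  111. ] err to target in tool [0.79 1.47 6.65] q [-0.44  0.62  1.39 -0.11  1.37 -1.95]
F tool [ 2.93  2.15 -8.17] T tool [-0.386  0.507 -0.021]
F [ 2.64  1.38 -7.61] T [-0.365  0.506 -0.02 ] sd [0.29 0.38 0.37] grip 44.992525577545166 19.8
```

Emit:
move_arm --motion "0.3 0.2 0.2 0 0 0 1;0.6 0.4 0.4 0 0 0 1;1 0.6 0.5 0 0 0 1;1 0.6 0.5 0 0 0 1;1 0.6 0.5 0 0 0 1"

```text
time: 20.3
tool_pos: [561.8, -232.6, 111.0]
tcp_rot: [-0.037, -2.883, -0.003]
wrist_force: [1.3, 0.2, 9.1]
grip_width: 19.7
grasp_force: 45.0
```

```bash
python3 tgt.py 0; python3 ft.py
```

```text
target [ 564.4 -234.2  117.2] (array([-1. , -1.5, -6.7]), array([-0.06,  0.6 , -0.01]))
now [ 561.8 -232.6  111. ] err to target in tool [0.93 1.53 6.74] q [-0.44  0.61  1.4  -0.11  1.37 -1.95]
F tool [ 1.11  0.18 -9.09] T tool [-0.23   0.15  -0.037]
F [ 0.98  0.28 -7.53] T [-0.232  0.177 -0.025] sd [0.41 0.24 0.43] grip 44.9936181306839 20.8
```

Emit:
move_arm --motion "0 -0.2 0.2 0 0 0 1;0 -0.4 0.5 0 0 0 1;0 -0.4 0.5 0 0 0 1;0 -0.4 0.5 0 0 0 1"

```text
time: 21.2
tool_pos: [561.7, -232.6, 110.5]
tcp_rot: [-0.037, -2.883, -0.004]
wrist_force: [1.6, 0.6, 8.5]
grip_width: 19.8
grasp_force: 45.0
```

```bash
python3 tgt.py 0; python3 ft.py
```

```text
target [ 564.4 -234.2  117.2] (array([-1. , -1.5, -7.2]), array([-0.03,  0.6 , -0.  ]))
now [ 561.7 -232.6  110.5] err to target in tool [0.92 1.47 7.21] q [-0.44  0.61  1.4  -0.11  1.37 -1.95]
F tool [ 0.65  0.63 -8.59] T tool [-0.366  0.199 -0.023]
F [ 0.94  1.17 -8.18] T [-0.4    0.161 -0.018] sd [0.4  0.38 0.51] grip 44.99329090118408 21.7
```

```bash
python3 -c "
from station import env; print(env.job_done())"
```

```text
the job is handed in; nothing more can be done
None
```

I handed the job in with the lapper still gripped on the stone, bedded at about 0.26 rad and pressed with about 10 N. The last close picture showed it centred across, the moments fit both bars bedded flush, and no reading of the push on the stone passed about 11 N.

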